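# Fold up the three-leaf display screen on the bric-a-brac stall

### The arm

A 7-joint arm with a two-finger parallel gripper is mounted at the origin on the work surface. World frame = base frame: x ahead of the robot, y to its left, z up, the work surface at z = 0. Lengths are in m, angles in rad, forces in N, time in s.
With the tool pointing down it reaches from about 0.4 to 0.85 m from the base axis. Payload 10.4 kg.
Tool frame: the origin (TCP) lies between the finger pads; the fingertips stand 14 mm ahead of it and the grasp point (between the pads) lies 5 mm behind it (r.finger_overhang is the z of the fingertips in the tool frame, in m); z points along the fingers, y is the line along which they close (so a half turn about z gives the same grasp; the last joint's range is limited). The gripper opens to 87 mm and grips with 3 to 60 N. Pads are 19 mm wide; open, the fingers measure 117 mm over their backs; the gripper's body (75 mm by 190 mm) begins 51 mm behind the grasp point.
Start: joints at [-1.172, 0.332, -0.065, 1.46, 0.022, 1.35, -0.088], TCP at [0.256, 0.57, 0.237] pointing down, gripper open.
Joint ranges: [-2.6, 2.6], [-0.5, 2.12], [-1.47, 1.34], [0.16, 2.42], [-1.27, 4.41], [0.06, 2.06], [-2.6, 2.6]. Speed limits (rad/s): [2.22, 2.22, 2.79, 2.79, 3.14, 3.14, 3.14].

### API

Orientations are given as a unit quaternion [x, y, z, w].
In Python, from bench import r, optics gives the robot as it stands.
- The arm moves only by the shell command python3 -m pendant 'ROWS' [FORCE]. ROWS is JSON, a list of rows, each a list of 7 numbers: the closure, from -1 (fully open) to 1 (shut), then the shift along the tool's x, y, z scaled (see below), then the turn, a rotation vector about the tool's x, y, z scaled (see below). In form: [[grip, x, y, z, rx, ry, rz], ...]. A call has 1 to 8 rows; each row is the pose to reach, as a shift and turn from the pose commanded when the call began, along the tool's axes at that moment; what a row does not reach only later rows make up. The controller multiplies each number of a shift by 0.3 m and each number of a turn by 120 degrees. A row lasts 1/8 s, in which the tool goes at most 62.5 mm and 10.7 degrees, less where a joint would pass 70% of its speed; a pose out of reach is approached as far as the arm can. A call with a number of a shift or a turn outside -1 to 1 is refused whole. A call with a gripper value outside its range is refused whole. The fingers move at their own pace and stop on an object; FORCE is the grip in N (left out, the last holds). Time passes only in rows, so rows that repeat a pose let the fingers close. It gives the time, the measured TCP pose, the force, the opening and the grip force at its end, in the units of the state.
- r.read_state(): the state, without advancing time (a new reading comes with each control period).
- optics.camera(name): name is "scene" or "top"; returns a dict with "pixels" (420x560x3 uint8, red, green, blue), "vfov" (degrees; the focal length in pixels is half the picture's height over the tangent of half this angle, whatever the lens; pixels are square), "cx", "cy" (the principal point, pixels), "rvec" (rotation vector, rad) and "tvec" (3), from world to camera coordinates, as OpenCV has them. Camera axes: x right, y down, z forward; pixel columns grow to the right and rows downward; lengths in m; the calibration is good to about 2 mm. A picture is of the moment at which its call begins. There is no depth.
- r.close_job(): hands the job in; it is judged then, once.
The state is a dict: "time": time; "joint_positions": joint angles; "joint_vel": joint speeds; "joint_torque": joint torques, N m; "ee_pos": TCP position; "eef_rot": TCP orientation; "ft_force": force on the tool from outside, world axes, zero at the start; "torque": the same for the moment, N m; "width": finger opening in m; "grip_force": force on a finger pad.
Only numpy, scipy, OpenCV 4.12 (cv2) and the standard library are available. Lean on these libraries where they do the work, as an engineer would, in place of code of your own. Each camera call takes 0.05 s, during which the arm holds its last target. There are 200 camera calls.

### The job

The stall is closing: fold up the wooden screen that has three leaves. First swing its short end leaf inwards until it lies flat against the middle leaf, with the middle leaf still standing open; then swing the middle leaf, with the end leaf tucked inside, flat against the fixed leaf. Leave the similar screen that has only two leaves standing open as it is.

Things in the scene. Friction and masses are not known exactly. Their poses are not given: they have to be found in the camera images.
- screen: Three-leaf wooden screen: upright leaves 12 mm thick, z 5 to 105 mm, pins to 110; a U from above, mouth towards +x. Origin: on the table, on the first hinge's upright axis (pin radius 7). Fixed leaf, bolted down: x 4 to 150, mid-plane y = -34 mm; steel foot (5 high) out to y = -87. Post at x -13 to 5, y -40 to 0. The middle leaf starts at the origin, the end leaf at the middle leaf's tip.
- middle_leaf (a joint): Middle leaf's angle (rad): 0 folded along the fixed leaf (stop), starts 1.35 to 1.75, limit 2.1. It points from the first hinge along the screen's x axis turned counter-clockwise (from above) by this angle; 156 mm long, mid-plane through the hinge axis; its inner side is the clockwise one. Push its outer face to close. Friction 0.30 N m (2 to 3 N near its tip); stays where left.
- end_leaf (a joint): End leaf's angle (rad): 0 folded on the middle leaf's inner side (stop, 4 mm gap), starts 1.2 to 1.7, limit 2.1. Hinge axis: 150 mm along the middle leaf, 16 mm inward of its mid-plane. It points from there along the screen's x axis turned counter-clockwise by middle angle + pi + this; 120 mm long. Push its outer face clockwise. Friction 0.10 N m, will not drag the middle leaf; stays where left.
- pair_edge (a point): Top of the free edge of the swung-open leaf of the OTHER screen, the one with only two leaves (same wood, same height, same leaf size, one hinge, an L from above); 105 mm above the table. To be left alone.

How it is judged:
On the way, in this order (a step that is already met when the one before it is completed fails the run):
1. the end leaf is folded against the middle leaf (within 10 degrees) while the middle leaf still stands open (more than 45 degrees) (value of joint end_leaf below 0.175 rad and value of joint middle_leaf above 0.785 rad), for 0.2 s.
2. the middle leaf, with the end leaf inside, is folded against the fixed leaf (both within 10 degrees) (value of joint each of middle_leaf, end_leaf below 0.175 rad), for 0.2 s.
At the end, for the whole second after the job is handed in: Both hinges of the three-leaf screen are within 10 degrees (0.175 rad) of folded flat, and the two-leaf screen's free edge is within 20 mm of where it started (all of step 2 and distance of pair_edge from where it was at the start of the episode below 0.02 m); the robot touches nothing.
It fails at once if the two-leaf screen's open leaf is moved by more than 20 mm (distance of pair_edge from where it was at the start of the episode above 0.02 m).
It also fails if it takes over 45 s, if anything falls off the work surface, if the arm or the gripper's body presses on something with over 40 N, if the wrist force passes 120 N, or if a joint passes its speed limit or range.

## Working session

There is one attempt and no reset: what is moved stays moved. The work goes in short steps, Python scripts to look and compute and a shell command to move; the robot and the scene stay as the last step left them, time stands still between calls to the robot, and variables do not carry over. Pictures are saved under pics/ and viewed, at most 10 in all, crops included, and the job is handed in when it is done.

```bash
mkdir -p pics; ls; python3 - <<'E'
from bench import r,optics
import cv2
for n in("scene","top"):
    c=optics.camera(n); cv2.imwrite(f"pics/{n}0.png",c["pixels"][:,:,::-1]); print(n,{k:v for k,v in c.items() if k!="pixels"})
print(r.read_state(), r.finger_overhang)
E
```

```text
pics
scene {'vfov': 56.02913071784477, 'cx': 287.6580416192222, 'cy': 211.7855667887175, 'rvec': array([ 0.75579523,  2.50360222, -1.24717645]), 'tvec': array([ 0.52134474, -0.08101937,  1.02216269])}
top {'vfov': 57.82992967641988, 'cx': 285.5676598787947, 'cy': 214.03232271262846, 'rvec': array([ 2.14529581, -2.14346362,  0.20851762]), 'tvec': array([-0.09324288,  0.59700948,  0.64954894])}
{'time': 0.1, 'joint_positions': array([-1.17159571,  0.3327991 , -0.06468802,  1.4608111 ,  0.02163761,
        1.34985288, -0.08851683]), 'joint_vel': array([ 0.00120752, -0.00171469,  0.00057967, -0.00405907,  0.00083621,
        0.00188747, -0.00025689]), 'joint_torque': array([ 1.76573129e-03, -6.24545646e+01,  2.48061446e-02, -3.90713453e+01,
       -6.13173307e-02,  3.65165086e-02,  9.28495842e-05]), 'ee_pos': array([0.25577594, 0.56994656, 0.23586151]), 'eef_rot': array([ 2.09341111e-01,  9.77842500e-01, -5.81821566e-04, -7.85117710e-05]), 'ft_force': array([ 0.27776617,  1.01011075, -0.29940804]), 'torque': array([-0.00906261,  0.02181379,  0.04355198]), 'grip_force': 0.0, 'width': 0.0867524729621971} 0.014
```

View pics/scene0.png

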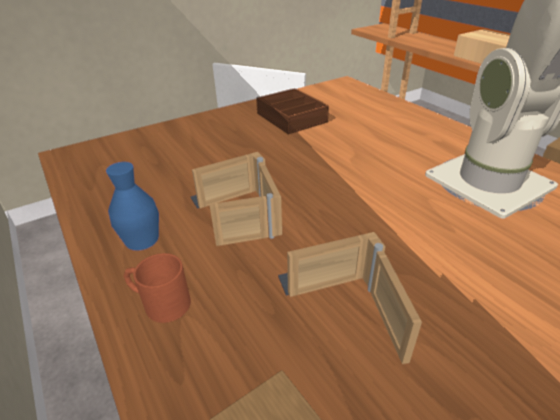

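View pics/top0.png

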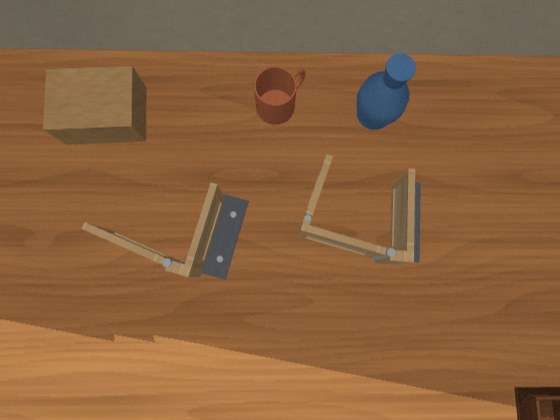

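The top view shows the three-leaf screen on the right: first pin at (391,253), second pin at (308,218), end-leaf tip at (330,157) and fixed-leaf tip at (411,171). The two-leaf L is on the left, with its pin at (167,263) and free edge at (84,227). In the scene view the three-leaf screen is the upper-left one, with pins at about (260,160) and (270,197).

```bash
cat > h.py <<'E'
import numpy as np,cv2
from scipy.optimize import least_squares
from bench import r,optics
def K(c):
    h=c["pixels"].shape[0]; f=h/2/np.tan(np.radians(c["vfov"])/2)
    return np.array([[f,0,c["cx"]],[0,f,c["cy"]],[0,0,1]])
def proj(c,P): return cv2.projectPoints(np.array(P,float).reshape(-1,3),c["rvec"],c["tvec"],K(c),None)[0].reshape(-1,2)
def onz(c,uv,z):
    R=cv2.Rodrigues(c["rvec"])[0]; o=-R.T@c["tvec"]; d=R.T@np.linalg.inv(K(c))@[*uv,1]
    return o+d*(z-o[2])/d[2]
def u(a): return np.array([np.cos(a),np.sin(a)])
def pts(p):
    x,y,t,m,e=p; o=np.array([x,y]); n=u(t+m-np.pi/2); h2=o+.150*u(t+m)+.016*n
    et=h2+.120*u(t+m+np.pi+e); ft=o+.150*u(t)-.034*u(t+np.pi/2)
    return dict(p1=o,p2=h2,end=et,fix=ft,mid=o+.156*u(t+m))
E
python3 - <<'E'
from h import *
T=optics.camera("top");S=optics.camera("scene")
def z3(q,z):return [*q,z]
def model(p):
    d=pts(p);return [z3(d['p1'],.11),z3(d['p2'],.11),z3(d['end'],.105),z3(d['fix'],.105)]
top=np.array([[391,253],[308,218],[330,157],[411,171]]);sc=np.array([[260,158],[270,196],[212,203],[194,169]])
for q,z in zip(top,[.11,.11,.105,.105]):print(onz(T,q,z))
# height check: triangulate pins
for a,b in zip(top,sc):
    PT=K(T)@np.c_[cv2.Rodrigues(T["rvec"])[0],T["tvec"]];PS=K(S)@np.c_[cv2.Rodrigues(S["rvec"])[0],S["tvec"]]
    X=cv2.triangulatePoints(PT,PS,a.astype(float),b.astype(float));print("tri",(X[:3]/X[3]).ravel())
o=onz(T,top[0],.11)[:2];f=onz(T,top[3],.105)[:2];t0=np.arctan2(*(f-o)[::-1])
s=least_squares(lambda p:np.r_[(proj(T,model(p))-top).ravel(),.7*(proj(S,model(p))-sc).ravel()],[*o,t0,1.5,1.4])
print(s.x,s.fun.round(1));print(pts(s.x))
L=onz(T,(84,227),.105);print("pair",L,onz(T,(167,263),.11))
for n,q in dict(vase_top=(400,68),mug=(275,83),tip=(248,202)).items():print(n,onz(T,q,.1))
E
```

```text
[ 0.52158956 -0.2674883   0.11      ]
[ 0.58046069 -0.12915444  0.11      ]
[ 0.68963166 -0.16941886  0.105     ]
[ 0.66509397 -0.31118795  0.105     ]
tri [ 0.52199997 -0.26819603  0.10843196]
tri [ 0.58062129 -0.12911018  0.10511911]
tri [ 0.68860995 -0.1689412   0.10776277]
tri [ 0.66597139 -0.31155773  0.10604835]
[ 0.52028204 -0.26690309 -0.07582694  1.3541398   1.5008674 ] [-0.3  0.8 -0.7  0.9  0.6 -0.8  0.5 -1.2  0.7 -0.4  0.4 -1.4 -0.9  0.8
 -0.   0.4]
{'p1': array([ 0.52028204, -0.26690309]), 'p2': array([ 0.5788522 , -0.12788677]), 'end': array([ 0.69105751, -0.17043049]), 'fix': array([ 0.66727537, -0.31216853]), 'mid': array([ 0.5652617 , -0.11752829])}
pair [0.56501445 0.24544344 0.105     ] [0.50508315 0.10336865 0.11      ]
vase_top [ 0.86375563 -0.30378735  0.1       ]
mug [ 0.83096078 -0.07256679  0.1       ]
tip [ 0.60966378 -0.0268773   0.1       ]
```

```bash
python3 - <<'E'
import cv2
a=cv2.imread("pics/top0.png")[130:290,280:450];cv2.imwrite("pics/c1.png",cv2.resize(a,None,fx=3.7,fy=3.7,interpolation=cv2.INTER_CUBIC))
E
```

```text
(no output)
```

View pics/c1.png

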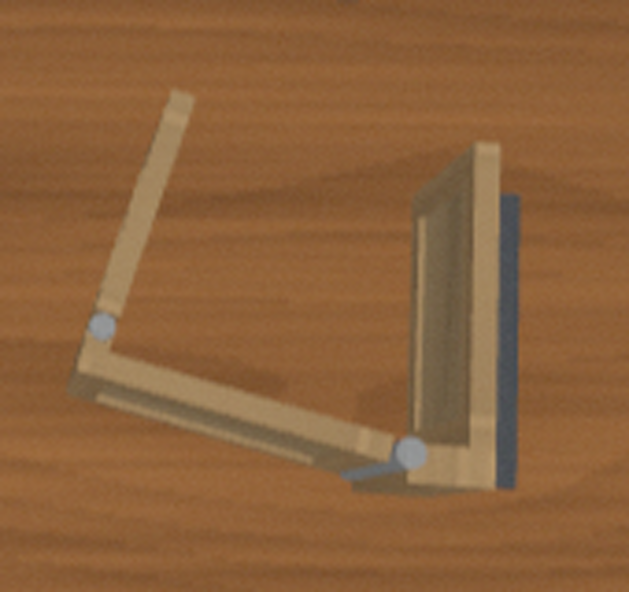

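The crop confirms the geometry: the end leaf runs from the pin at (308,218) and the middle leaf lies between the two pins. Fitted values are yaw -0.076, middle 1.354 and end 1.50. Next I work out the travel and push waypoints.

```bash
cat >> h.py <<'E'
from scipy.spatial.transform import Rotation as Ro
P0=[0.520,-0.267,-0.076,1.354,1.501]
def rows(W,start=None):
    s=r.read_state(); p=s["ee_pos"] if start is None else np.array(start); R=Ro.from_quat(s["eef_rot"])
    print("at",p.round(3)); print((R.inv().apply(np.array(W)-p)/.3).round(2).tolist())
def sup(nang,ty=np.radians(65.9)):
    a=nang-ty; return .015*abs(np.cos(a))+.0095*abs(np.sin(a))
def endpush(p,e,rad,gap=0,z=.075):
    x,y,t,m,_=p; f=t+m+np.pi+e; n=f+np.pi/2
    return [*(pts(p)['p2']+rad*u(f)+(.006+sup(n)+gap)*u(n)),z]
def midpush(p,m,rad,gap=0,z=.075):
    x,y,t=p[:3]; f=t+m; n=f+np.pi/2
    return [*(np.array([x,y])+rad*u(f)+(.006+sup(n)+gap)*u(n)),z]
E
python3 - <<'E'
from h import *
a=endpush(P0,1.5,.09,.03,.236);print(a)
s=r.read_state()["ee_pos"]
R=Ro.from_quat(r.read_state()["eef_rot"])
print((R.inv().apply(np.array(a)-s)/.3).round(2))
E
```

```text
[np.float64(0.6810511700835505), np.float64(-0.11185990363132331), 0.236]
[-2.22 -1.49  0.  ]
```

```bash
python3 -m pendant '[[1,-0.15,-0.1,0,0,0,0],[1,-0.3,-0.2,0,0,0,0],[1,-0.45,-0.3,0,0,0,0],[1,-0.6,-0.4,0,0,0,0],[1,-0.74,-0.5,0,0,0,0],[1,-0.74,-0.5,0,0,0,0],[1,-0.74,-0.5,0,0,0,0]]' 10
```

```text
time: 1.08
ee_pos: [0.3966, 0.343, 0.2365]
eef_rot: [0.209, 0.978, 0.0, -0.0]
ft_force: [-0.7, 0.7, 0.3]
width: 0.0251
grip_force: 0.0
```

```bash
python3 -m pendant '[[1,-0.15,-0.1,0,0,0,0],[1,-0.3,-0.2,0,0,0,0],[1,-0.45,-0.3,0,0,0,0],[1,-0.6,-0.4,0,0,0,0],[1,-0.74,-0.5,0,0,0,0],[1,-0.74,-0.5,0,0,0,0],[1,-0.74,-0.5,0,0,0,0]]'
```

```text
time: 1.95
ee_pos: [0.5377, 0.1167, 0.2362]
eef_rot: [0.208, 0.978, 0.0, -0.0]
ft_force: [0.7, 0.4, 0.3]
width: 0.0008
grip_force: 0.0
```

```bash
python3 -m pendant '[[1,-0.15,-0.1,0,0,0,0],[1,-0.3,-0.2,0,0,0,0],[1,-0.45,-0.3,0,0,0,0],[1,-0.6,-0.4,0,0,0,0],[1,-0.74,-0.5,0,0,0,0],[1,-0.74,-0.5,0,0,0,0],[1,-0.74,-0.5,0,0,0,0],[1,-0.74,-0.5,0,0,0,0]]'; python3 - <<'E'
from h import *
s=r.read_state();print(s["joint_positions"].round(2),s["ft_force"])
rows([endpush(P0,1.5,.09,.03)])
E
```

```text
time: 2.95
ee_pos: [0.6793, -0.1102, 0.2366]
eef_rot: [0.208, 0.978, 0.001, -0.0]
ft_force: [-0.2, -0.2, 1.3]
width: 0.0005
grip_force: 0.0
[-0.2   0.5   0.44  1.29 -0.21  1.4   1.38] [-0.19626223 -0.23238903  1.25108787]
at [ 0.679 -0.11   0.237]
[[-0.01, -0.0, 0.54]]
```

```bash
python3 -m pendant '[[1,0,0,0.18,0,0,0],[1,0,0,0.36,0,0,0],[1,0,0,0.54,0,0,0],[1,0,0,0.54,0,0,0],[1,0,0,0.54,0,0,0]]'; python3 - <<'E'
from h import *
rows([endpush(P0,e,.09) for e in np.linspace(1.5,.75,8)])
E
```

```text
time: 3.58
ee_pos: [0.6806, -0.1124, 0.0772]
eef_rot: [0.209, 0.978, 0.0, 0.001]
ft_force: [0.4, -0.3, 0.6]
width: 0.0001
grip_force: 0.0
at [ 0.681 -0.112  0.077]
[[-0.01, -0.1, 0.01], [-0.01, -0.13, 0.01], [-0.02, -0.16, 0.01], [-0.02, -0.19, 0.01], [-0.02, -0.22, 0.01], [-0.01, -0.25, 0.01], [-0.0, -0.29, 0.01], [0.01, -0.32, 0.01]]
```

```bash
python3 -m pendant '[[1,-0.01,-0.1,0,0,0,0],[1,-0.01,-0.13,0,0,0,0],[1,-0.02,-0.16,0,0,0,0],[1,-0.02,-0.19,0,0,0,0],[1,-0.02,-0.22,0,0,0,0],[1,-0.01,-0.25,0,0,0,0],[1,0,-0.29,0,0,0,0],[1,0.01,-0.32,0,0,0,0]]'; python3 - <<'E'
from h import *
rows([endpush(P0,e,.085) for e in np.linspace(.65,.08,8)])
T=optics.camera("top");cv2.imwrite("pics/t2.png",T["pixels"][:,:,::-1])
E
```

```text
time: 4.58
ee_pos: [0.6365, -0.2003, 0.0745]
eef_rot: [0.21, 0.978, -0.0, -0.0]
ft_force: [0.6, 1.0, -0.0]
width: 0.0006
grip_force: 0.6
at [ 0.637 -0.2    0.074]
[[0.02, -0.01, -0.0], [0.03, -0.03, -0.0], [0.05, -0.05, -0.0], [0.07, -0.07, -0.0], [0.09, -0.08, -0.0], [0.11, -0.1, -0.0], [0.13, -0.11, -0.0], [0.16, -0.12, -0.0]]
```

View pics/t2.png

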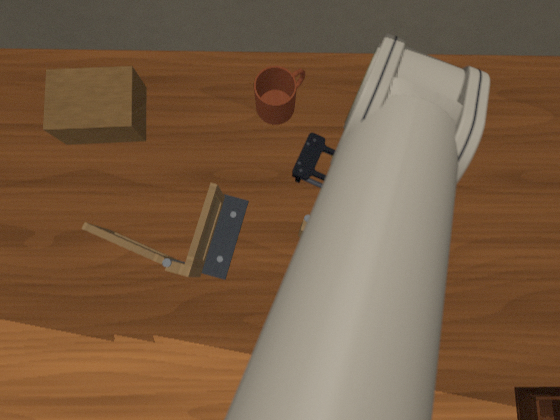

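The arm hides the screen from the top camera, and the two-leaf screen is unmoved. I finish the push by dead reckoning and then check with the scene camera.

```bash
python3 -m pendant '[[1,0.02,-0.01,0,0,0,0],[1,0.03,-0.03,0,0,0,0],[1,0.05,-0.05,0,0,0,0],[1,0.07,-0.07,0,0,0,0],[1,0.09,-0.08,0,0,0,0],[1,0.11,-0.1,0,0,0,0],[1,0.13,-0.11,0,0,0,0],[1,0.16,-0.12,0,0,0,0]]'; python3 - <<'E'
from h import *
rows([endpush(P0,e,.085) for e in (.05,.0)])
c=optics.camera("scene")["pixels"][120:320,160:440,::-1];cv2.imwrite("pics/s2.png",cv2.resize(c,None,fx=2.8,fy=2.8))
E
```

```text
time: 5.62
ee_pos: [0.5783, -0.2126, 0.0745]
eef_rot: [0.209, 0.978, -0.0, 0.0]
ft_force: [1.2, -0.4, 0.9]
width: 0.0006
grip_force: 0.6
at [ 0.578 -0.213  0.075]
[[0.0, -0.01, -0.0], [0.02, -0.02, -0.0]]
```

View pics/s2.png

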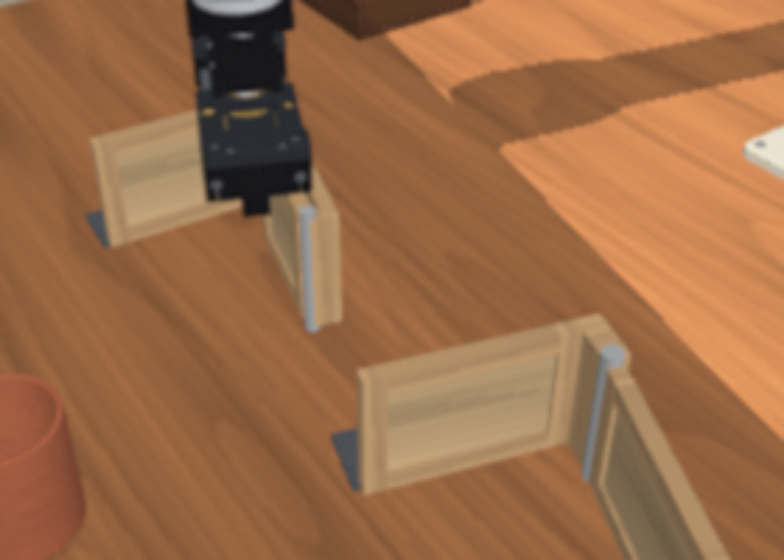

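The end leaf is now nearly against the middle leaf, with pin 2 at about (307,210) in the crop. I add a small final press, then retract up.

```bash
python3 -m pendant '[[1,0.01,-0.01,0,0,0,0],[1,0.02,-0.01,0,0,0,0],[1,0.02,-0.01,0,0,0,0]]'; 
```

```text
time: 6.05
ee_pos: [0.5728, -0.2124, 0.0747]
eef_rot: [0.209, 0.978, 0.0, 0.001]
ft_force: [4.3, 0.5, -3.0]
width: 0.0006
grip_force: 2.2
```

```bash
python3 -m pendant '[[1,-0.04,0,0,0,0,0],[1,-0.06,0,0,0,0,0],[1,-0.06,0,-0.15,0,0,0],[1,-0.06,0,-0.3,0,0,0],[1,-0.06,0,-0.45,0,0,0],[1,-0.06,0,-0.45,0,0,0]]'; python3 - <<'E'
from h import *
rows([midpush(P0,P0[3],.12,.05,.21),midpush(P0,P0[3],.12,.05)])
c=optics.camera("scene")["pixels"][120:320,160:440,::-1];cv2.imwrite("pics/s3.png",cv2.resize(c,None,fx=2.8,fy=2.8))
E
```

```text
time: 6.8
ee_pos: [0.5901, -0.2214, 0.2134]
eef_rot: [0.21, 0.978, -0.0, 0.003]
ft_force: [-0.5, -0.1, -0.8]
width: 0.0004
grip_force: 0.0
at [ 0.59  -0.221  0.213]
[[0.43, 0.13, 0.01], [0.43, 0.13, 0.46]]
```

View pics/s3.png

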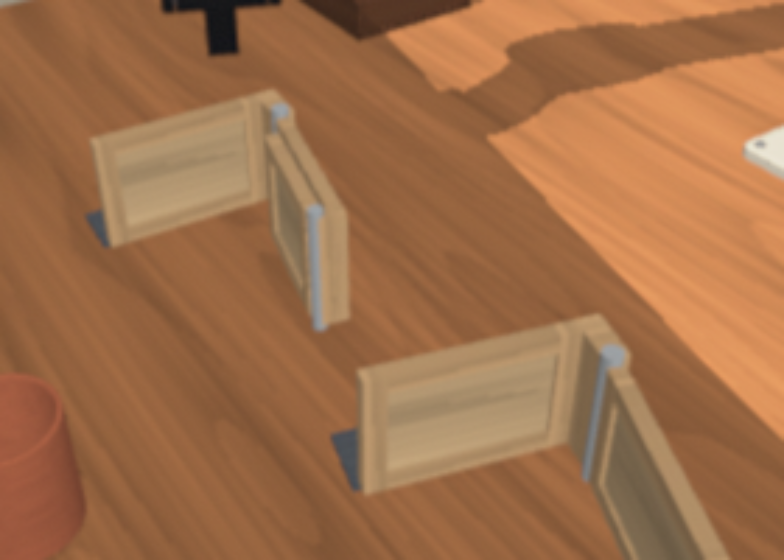

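The end leaf is folded parallel to the middle leaf and the middle leaf still stands open. Next I go over to its outer side.

```bash
python3 -m pendant '[[1,0.15,0.05,0,0,0,0],[1,0.3,0.09,0,0,0,0],[1,0.43,0.13,0,0,0,0],[1,0.43,0.13,0,0,0,0],[1,0.43,0.13,0.16,0,0,0],[1,0.43,0.13,0.32,0,0,0],[1,0.43,0.13,0.46,0,0,0],[1,0.43,0.13,0.46,0,0,0]]'; python3 - <<'E'
from h import *
rows([midpush(P0,m,.12) for m in np.linspace(1.45,.75,8)])
E
```

```text
time: 7.85
ee_pos: [0.4844, -0.1322, 0.0684]
eef_rot: [0.21, 0.978, -0.001, -0.003]
ft_force: [0.1, 0.4, 0.4]
width: 0.0005
grip_force: 0.0
at [ 0.484 -0.132  0.068]
[[-0.14, 0.01, -0.02], [-0.19, 0.03, -0.02], [-0.23, 0.04, -0.02], [-0.27, 0.04, -0.02], [-0.3, 0.04, -0.02], [-0.34, 0.04, -0.02], [-0.38, 0.04, -0.02], [-0.41, 0.03, -0.02]]
```

```bash
python3 -m pendant '[[1,-0.13,0.01,-0.02,0,0,0],[1,-0.18,0.03,-0.02,0,0,0],[1,-0.23,0.04,-0.02,0,0,0],[1,-0.27,0.04,-0.02,0,0,0],[1,-0.3,0.04,-0.02,0,0,0],[1,-0.34,0.04,-0.02,0,0,0],[1,-0.38,0.04,-0.02,0,0,0],[1,-0.41,0.03,-0.02,0,0,0]]'; python3 - <<'E'
from h import *
rows([midpush(P0,m,.12) for m in np.linspace(.67,.04,8)])
E
```

```text
time: 8.85
ee_pos: [0.6033, -0.1739, 0.0773]
eef_rot: [0.209, 0.978, 0.0, -0.0]
ft_force: [-3.0, 1.0, 0.6]
width: 0.0002
grip_force: 1.3
at [ 0.603 -0.174  0.077]
[[-0.02, -0.02, 0.01], [-0.05, -0.03, 0.01], [-0.08, -0.05, 0.01], [-0.11, -0.07, 0.01], [-0.14, -0.09, 0.01], [-0.17, -0.12, 0.01], [-0.19, -0.14, 0.01], [-0.21, -0.17, 0.01]]
```

```bash
python3 -m pendant '[[1,-0.02,-0.02,0,0,0,0],[1,-0.05,-0.03,0,0,0,0],[1,-0.08,-0.05,0,0,0,0],[1,-0.11,-0.07,0,0,0,0],[1,-0.14,-0.09,0,0,0,0],[1,-0.17,-0.12,0,0,0,0],[1,-0.19,-0.14,0,0,0,0],[1,-0.21,-0.17,0,0,0,0]]'; python3 - <<'E'
from h import *
rows([midpush(P0,m,.12) for m in (.04,0)])
c=optics.camera("scene")["pixels"][120:320,160:440,::-1];cv2.imwrite("pics/s4.png",cv2.resize(c,None,fx=2.8,fy=2.8))
E
```

```text
time: 9.85
ee_pos: [0.6395, -0.2465, 0.0775]
eef_rot: [0.209, 0.978, 0.0, 0.0]
ft_force: [-1.7, 2.8, 0.6]
width: 0.0005
grip_force: 1.3
at [ 0.64  -0.246  0.077]
[[-0.01, -0.0, 0.01], [-0.01, -0.02, 0.01]]
```

View pics/s4.png

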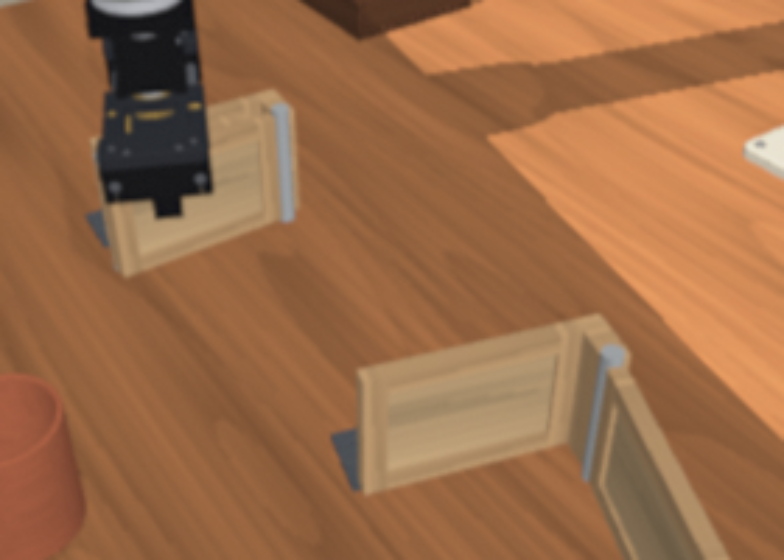

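The middle leaf is nearly flat. I press a little more to the stop and then retract.

```bash
python3 -m pendant '[[1,-0.01,-0.01,0,0,0,0],[1,-0.01,-0.02,0,0,0,0],[1,-0.01,-0.03,0,0,0,0],[1,-0.01,-0.03,0,0,0,0]]'
```

```text
time: 10.4
ee_pos: [0.6393, -0.2544, 0.0778]
eef_rot: [0.209, 0.978, 0.001, 0.001]
ft_force: [3.3, 4.3, 0.3]
width: 0.0003
grip_force: 2.3
```

```bash
python3 -m pendant '[[1,0,0.06,0,0,0,0],[1,0,0.1,0,0,0,0],[1,0,0.1,-0.2,0,0,0],[1,0,0.1,-0.4,0,0,0],[1,0.15,0.25,-0.6,0,0,0],[1,0.3,0.4,-0.6,0,0,0],[1,0.4,0.5,-0.6,0,0,0],[1,0.4,0.5,-0.6,0,0,0]]'; python3 - <<'E'
from h import *
c=optics.camera("top")["pixels"][120:300,:,::-1];d=optics.camera("scene")["pixels"][120:320,160:440,::-1]
cv2.imwrite("pics/f.png",np.vstack([cv2.resize(c,(720,231)),cv2.resize(d,(480,343)).copy() if 0 else cv2.copyMakeBorder(cv2.resize(d,(480,343)),0,0,0,240,0)]))
E
```

```text
time: 11.4
ee_pos: [0.5898, -0.0632, 0.2583]
eef_rot: [0.205, 0.979, 0.001, 0.0]
ft_force: [1.1, -0.1, 0.5]
width: 0.0006
grip_force: 0.0
```

View pics/f.png

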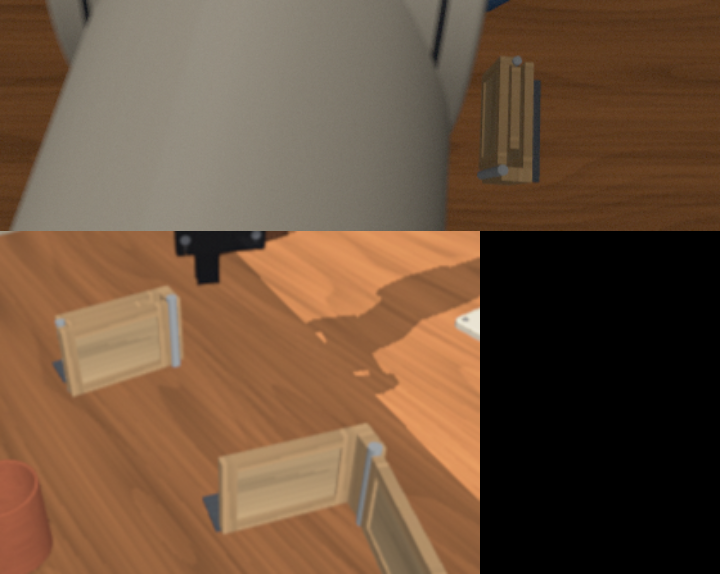

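The pictures show both leaves folded flat and parallel to the fixed leaf, the two-leaf screen unmoved, and the arm clear of everything.

```bash
python3 -c "
from bench import r
print(r.close_job())"
```

```text
the job is handed in; nothing more can be done
None
```

The three-leaf screen is folded flat, end leaf first and then the middle leaf; the two-leaf screen still stands open as it was, and I handed the job in at about 11.5 s (no verdict came back).

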